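Check the pre-filter of the solder-fume extraction

TASK

Check the pre-filter of the solder-fume extraction: first shut the slide gate in the inlet duct by moving its red handle all the way down, then swing the yellow flap on top of the housing right over until it stays open, draw the filter plate straight up out of its guides by the orange grip, and hold it up to the inspection lamp. Finish while still holding it there, still and upright, about 10 cm in front of the middle of the lit panel with its broad side to the light and touching nothing else. Leave the gate shut, the flap open and everything else on the bench where it is.

Things in the scene. Friction and masses are not known exactly. Their poses are not given: they have to be found in the camera images.
- housing: grey sheet-metal filter box with yellow trim, fixed, 200 (x) x 240 (y) x 140 (z) mm. Origin: centre of its underside, at bench height; x points from its front (gauge, robot side) to its back, y to the inlet side, z up. Opening under the flap: x -50..50, y -90..90 mm. Ducts 70 mm wide, axis 70 mm up: inlet at +y (gate, then a bell hood 124 mm wide, to y 258), outlet elbow at -y (to y -217)
- flap (a joint): hinge of the yellow flap on top of the housing, rad: 0 shut, 1.85 its stop, open and leaning back. The flap covers x -62..60, y -100..100 mm of the housing, 4 mm thick, top face 144 mm up, 0.25 kg. The hinge runs along the housing's y at the back. Let go below about 1.4 rad it falls shut; from about 1.55 rad it falls open and stays
- flap_hinge (a point): middle of the flap's hinge line, at x 60, y 0, z 142 mm of the housing (does not move with the flap)
- flap_handle (a point): middle of the flap's handle: a black round bar 10 mm thick, 110 mm long, parallel to the hinge, on two posts 100 mm apart near the flap's front edge. Flap shut: bar axis at x -40, z 180 mm of the housing, with 31 mm free between bar and flap. It moves with the flap on an arc about the hinge
- gate (a joint): slide gate (blast gate) in the inlet duct, m: 0 = blade fully down, duct shut; up to 0.06 = open. It slides straight up and down, stays where it is left, and needs about 3 N to move down
- gate_top (a point): middle of the top face of the gate's red handle bar, 64 mm (housing x) x 18 mm (y) x 16 mm high, on top of the 4 mm steel blade; at x -45, y 172 mm of the housing, 150 mm above the bench when shut, plus the gate's joint value when open. The aluminium gate frame below is 123 mm high
- filter: aluminium mesh filter plate upright in the housing, 16 (x) x 150 (y) x 90 mm high, plus an orange grip 16 (x) x 24 (y) x 36 mm high on the middle of its top edge; about 0.2 kg. Origin: centre of its underside, on the floor 10 mm above the bench; z up, axes as the housing's. Guide channels hold its two ends with 2 to 3 mm play up to 98 mm above the bench: it comes out straight up only
- filter_mid (a point): middle of the filter plate's mesh: 45 mm above the plate's underside
- lamp: inspection lamp, fixed: a white lit panel in a black frame, 210 mm wide, 105 to 275 mm above the bench, on a foot of 110 x 150 mm. Origin at bench height under the middle of the lit face; the lit face looks along the lamp's -x, y runs along the panel
- view (a point): point 100 mm straight in front of the middle of the lit face, 190 mm above the bench
- solder_reel: solder reel, Ø60 x 44 mm, silver, standing on the bench in front of the housing; a bystander to leave alone (origin: centre of the underside)
- chassis: model-locomotive chassis, black, 200 x 36 x 44 mm, with a green board on top; a bystander to leave alone (origin: centre of the underside)
- parts_bin: blue open parts bin, 150 x 100 x 60 mm; a bystander to leave alone (origin: centre of the underside)
- flux_bottle: small amber bottle, Ø40 x 85 mm; a bystander to leave alone (origin: centre of the underside)
- tweezers: black tweezers, 130 mm long, lying flat; a bystander to leave alone
- tip_cleaner: dark round pot of brass wool, Ø72 x 62 mm; a bystander to leave alone (origin: centre of the underside)
- screwdriver: red-handled screwdriver, 160 mm long; a bystander to leave alone (origin: centre of the underside)

How it is judged:
On the way, in this order (a step that is already met when the one before it is completed fails the run):
1. the slide gate is shut (within 4 mm of fully down) while the flap is still shut (value of joint gate below 0.004 m and value of joint flap below 0.3 rad), for 0.2 s.
2. the flap is open, leaning back past upright (more than 1.6 rad), with the filter plate still in its guides (value of joint flap above 1.6 rad and z of filter in the frame of housing below 0.05 m), for 0.2 s.
3. the filter plate is drawn clear of the housing, held by the fingers (z of filter in the frame of housing above 0.142 m and contact force between filter and the fingers above 1 N), for 0.1 s.
At the end, for the whole second after the job is handed in: only the fingers touch the filter plate; its middle is within 45 mm of the point 100 mm in front of the middle of the lit panel, broad side parallel within 15 degrees, upright within 11 degrees, still; gate shut within 4 mm, flap open over 1.6 rad (contact force between filter and the fingers above 1 N and contact force between filter and housing below 0.1 N and contact force between filter and lamp below 0.1 N and distance between filter_mid and view below 0.045 m and angle between the x axis of filter and the x axis of lamp, either way round below 0.26 rad and angle between filter's own z axis and vertical below 0.2 rad and height (world z) of filter above 0.09 m and linear speed of filter below 0.03 m/s and angular speed of filter below 0.3 rad/s and value of joint gate below 0.004 m and value of joint flap above 1.6 rad); the arm keeps its last pose, push and grip.
It fails at once if the filter plate knocks against the lamp (contact force between filter and lamp above 1 N).
It fails at once if a bystander is shifted by more than 30 mm (distance of any of solder_reel, chassis, parts_bin, flux_bottle, tweezers, tip_cleaner, screwdriver from where it was at the start of the episode above 0.03 m).
It also fails if it takes over 59 s, if anything falls off the work surface, if the arm or the gripper's body presses on something with over 40 N, if the wrist force passes 120 N, or if a joint passes its speed limit or range.

ROBOT

A 6-joint arm with a two-finger parallel gripper is mounted at the origin on the work surface. World frame = base frame: x ahead of the robot, y to its left, z up, the work surface at z = 0. Lengths are in m, angles in rad, forces in N, time in s.
With the tool pointing down it reaches from about 0.325 to 0.775 m from the base axis. Payload 5.5 kg.
Tool frame: the origin (TCP) lies at the centre of the arm's flange, where the gripper is bolted on; the fingertips stand ahead of it and the grasp point (between the pads) lies 163 mm ahead of it (arm.tip_reach is the z of the fingertips in the tool frame, in m); z points along the fingers, y is the line along which they close (so a half turn about z gives the same grasp; the last joint's range is limited). The gripper opens to 88 mm and grips with 3 to 60 N. Pads are 20 mm wide; open, the fingers measure 115 mm over their backs; the gripper's body (75 mm by 178 mm) begins 61 mm behind the grasp point.
Start: joints at [1.214, 0.091, 1.231, -0, 1.82, -0.057], TCP at [0.177, 0.573, 0.405] pointing down, gripper open.
Joint ranges: [-2.87, 2.87], [-0.86, 2.18], [0.17, 2.46], [-1.51, 4.65], [0.06, 2.69], [-2.65, 2.65]. Speed limits (rad/s): [2.57, 2.57, 3.01, 3.14, 3.14, 3.14].

INTERFACE

Orientations are given as a unit quaternion [w, x, y, z].
In Python, from station import arm, cams, ticket gives the robot as it stands.
- The arm moves only by the tool carry_out, never from a script. Its argument "steps" is text: rows parted by semicolons, each of 6 numbers parted by spaces: the shift along the world's x, y, z in units of 40 mm (1.0 is 40 mm), then the turn, a rotation vector about the world's x, y, z in rad. In form: tx ty tz ax ay az; .... A call has 1 to 8 rows; each row is the pose to reach, as a shift and turn from the pose commanded when the call began; what a row does not reach only later rows make up. A row lasts 1/8 s, in which the tool goes at most 62.5 mm and 10.7 degrees, less where a joint would pass 70% of its speed; a pose out of reach is approached as far as the arm can. A call with a gripper value outside its range is refused whole. "jaw" is the gripper's target within -1 to 1 (fully open at 1, half-way at 0, shut at -1), set as the call begins (left out, the last holds). The fingers move at their own pace and stop on an object; "squeeze" is the grip in N (left out, the last holds). Time passes only in rows, so rows that repeat a pose let the fingers close. It gives the time, the measured TCP pose, the force, the opening and the grip force at its end, in the units of the state.
- arm.state(): the state, without advancing time (a new reading comes with each control period).
- cams.read_camera(name): name is "scene" or "top" or "wrist"; returns (picture, depth): 400x640x3 uint8, red, green, blue; 400x640 float32, m along the optical axis (not along the pixel's ray), 0 where there is no reading.
- cams.calibration(name): a dict with "fx", "fy", "cx", "cy" (pixels), "k1" (the pictures are not rectified: a ray, as slopes to the right and down, at radius r is drawn at 1 + k1 r^2 times it, then the intrinsics apply), "R" (3x3) and "t" (3): a world point X has camera coordinates R X + t. Camera axes: x right, y down, z forward; pixel columns grow to the right and rows downward; lengths in m; the calibration is good to about 2 mm. A picture is of the moment at which its call begins: read the wrist's pose just before it. calibration takes no time and is no camera call; for the wrist camera it gives the pose at the moment of the call.
- ticket.close_job(): hands the job in; it is judged then, once.
The state is a dict: "t": time; "joints": joint angles; "qd": joint speeds; "joint_efforts": joint torques, N m; "tcp_pos": TCP position; "eef_rot": TCP orientation; "contact_force": force on the tool from outside, world axes, zero at the start; "wrist_torque": the same for the moment, N m; "opening": opening from 0.0 (shut) to 1.0 (fully open); "gripper_force": force on a finger pad.
Only numpy, scipy, OpenCV 4.12 (cv2) and the standard library are available. Lean on these libraries where they do the work, as an engineer would, in place of code of your own. Each camera call takes 0.05 s, during which the arm holds its last target. There are 200 camera calls.

## Working session

There is one attempt and no reset: what is moved stays moved. The work goes in short steps, Python scripts to look and compute and a tool call to move; the robot and the scene stay as the last step left them, time stands still between calls to the robot, and variables do not carry over. Pictures are saved under pics/ and viewed, at most 10 in all, crops included, and the job is handed in when it is done.

Besides the shell and the picture viewer there is one more tool, called after ">>>" as a command line: name --argument value ..., lists and objects as JSON in quotes. carry_out: Moves the arm, as the interface text tells. Its arguments: {"type":"object","properties":{"steps":{"type":"string"},"jaw":{"type":"number"},"squeeze":{"type":"number"}},"required":["steps"]}

```bash
mkdir -p pics
cat > h.py <<'E'
import numpy as np, cv2
from station import arm, cams, ticket
def grab(n):
    c=cams.calibration(n); p,d=cams.read_camera(n); np.savez(f'{n}.npz',p=p,d=d,**{k:np.array(v) for k,v in c.items()}); return p,d,c
def load(n):
    z=np.load(f'{n}.npz'); return z['p'],z['d'],z
def cloud(d,c):
    v,u=np.mgrid[0:d.shape[0],0:d.shape[1]]
    x=(u-c['cx'])/c['fx']; y=(v-c['cy'])/c['fy']; a,b=x.copy(),y.copy()
    for _ in range(8):
        s=1+c['k1']*(a*a+b*b); a,b=x/s,y/s
    P=np.stack([a*d,b*d,d],-1)
    W=(P-c['t'])@c['R']; W[d<=0]=np.nan; return W
E
python3 - <<'E'
from h import *
print(arm.state())
for n in('scene','top'):
    p,d,c=grab(n); cv2.imwrite(f'pics/{n}1.png',cv2.resize(p[:,:,::-1],(800,500)))
E
```

```text
{'t': 0.0, 'joints': array([ 1.21431276e+00,  9.18550240e-02,  1.23184494e+00,  2.33312319e-05,
        1.81976664e+00, -5.67185137e-02]), 'qd': array([-0.00071853, -0.00092361, -0.00025101, -0.00092394, -0.00225495,
        0.00052173]), 'joint_efforts': array([ 5.05175899e-05, -4.46452475e+01, -4.06444001e+01,  6.99815503e-02,
        2.92190892e-02, -2.07295338e-04]), 'tcp_pos': array([0.17720884, 0.57330181, 0.40353196]), 'eef_rot': array([-2.03273592e-04,  1.49319082e-01,  9.88788619e-01, -9.14727653e-04]), 'contact_force': array([-0.57255315,  0.73256883,  1.26496133]), 'wrist_torque': array([-0.03147365, -0.03818441,  0.03549574]), 'gripper_force': 0.0, 'opening': 1.002170254121176}
```

View pics/scene1.png

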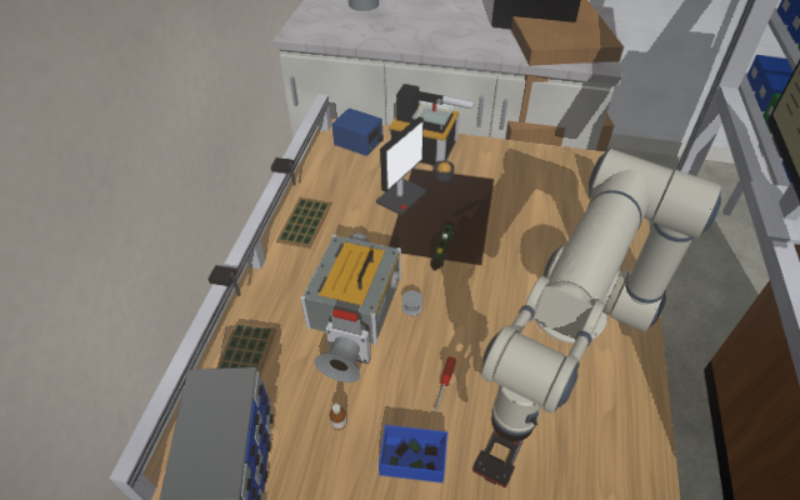

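View pics/top1.png

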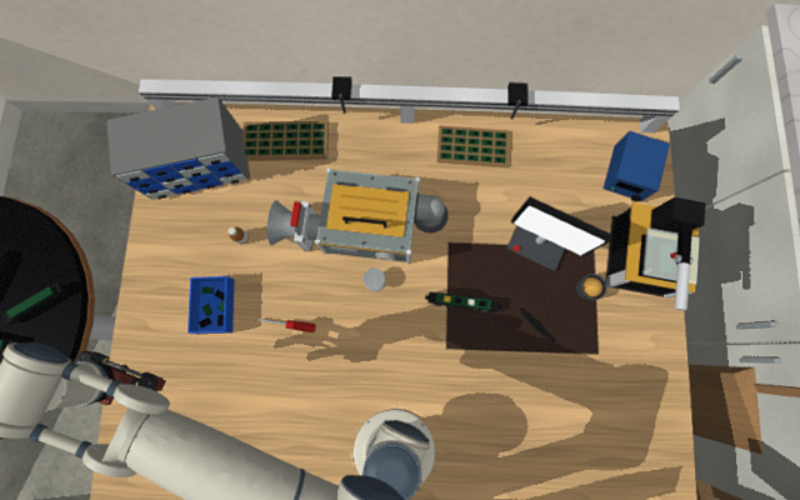

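The scene view shows the housing at (350,285), the red gate handle at (345,314), and the lit panel at (404,155). The top view shows the flap handle at (370,221), the red gate handle at (297,214), and the lamp panel from (515,205) to (605,248). Next I'll measure these from the depth images.

Run:
```python
from h import *
def st(n,m):
    print(n,m.shape[0],'med',np.nanmedian(m,0).round(4),'lo',np.nanpercentile(m,3,axis=0).round(4),'hi',np.nanpercentile(m,97,axis=0).round(4))
for n in('scene','top'):
    p,d,c=load(n); W=cloud(d,c); hsv=cv2.cvtColor(p,cv2.COLOR_RGB2HSV); H,S,V=[hsv[...,i].astype(int) for i in range(3)]
    print(n, 'cam at',(-c['R'].T@c['t']).round(3))
    def box(u0,u1,v0,v1):
        m=np.zeros(d.shape,bool); m[int(v0*.8):int(v1*.8),int(u0*.8):int(u1*.8)]=1; return m
    if n=='top':
        hb=box(310,425,165,265); gb=box(285,308,195,235); lb=box(505,612,195,258)
    else:
        hb=box(300,402,235,345); gb=box(328,362,305,324); lb=box(380,428,118,192)
    red=gb&((H<8)|(H>172))&(S>140)&(V>70); st('red',W[red])
    R=W[red]; t=R[R[:,2]>np.nanpercentile(R[:,2],90)-.006]; st('redtop',t)
    yel=hb&(H>15)&(H<32)&(S>140)&(V>100); Y=W[yel]; st('yellow',Y)
    Yt=Y[abs(Y[:,2]-.144)<.006]; r=cv2.minAreaRect((Yt[:,:2]*1000).astype(np.float32)); print('yellow rect',r)
    h=W[hb]; bar=h[(h[:,2]>.172)&(h[:,2]<.195)]; st('bar',bar); print(' bar rect',cv2.minAreaRect((bar[:,:2]*1000).astype(np.float32)))
    top=h[(h[:,2]>.130)&(h[:,2]<.150)]; print(' top rect',cv2.minAreaRect((top[:,:2]*1000).astype(np.float32)))
    lit=lb&(V>200)&(S<40); L=W[lit]; L=L[~np.isnan(L[:,0])]; L=L[(L[:,2]>.09)&(L[:,2]<.29)]; st('lit',L)
    m=np.median(L,0); k=np.linalg.norm(L-m,axis=1)<.15; L=L[k]; u,s,vt=np.linalg.svd(L-L.mean(0),full_matrices=False); print(' n',vt[2].round(3),'rms',s[2]/len(L)**.5, 'mean',L.mean(0).round(4))
    a=np.array([-vt[2][1],vt[2][0],0]); a/=np.linalg.norm(a); q=L@a; print(' along',a.round(3),np.percentile(q,[1,99]).round(4),'z',np.percentile(L[:,2],[1,99]).round(4))
```

```text
scene cam at [0.276 1.057 1.33 ]
red 122 med [0.5844 0.2713 0.1941] lo [0.5554 0.2606 0.1833] hi [0.6134 0.2775 0.1984]
redtop 88 med [0.5845 0.2695 0.1949] lo [0.5554 0.2606 0.192 ] hi [0.6135 0.2776 0.1987]
yellow 1454 med [0.6188 0.1031 0.1462] lo [0.5549 0.0019 0.1404] hi [0.6724 0.1882 0.1512]
yellow rect ((594.5904541015625, 95.03898620605469), (202.34185791015625, 162.0865936279297), 85.7444839477539)
bar 187 med [0.5769 0.2601 0.1872] lo [0.5533 0.0465 0.1741] hi [0.614  0.2767 0.1947]
 bar rect ((595.1046142578125, 162.78659057617188), (72.94739532470703, 243.51876831054688), 4.979715347290039)
 top rect ((617.3854370117188, 118.61246490478516), (305.95318603515625, 210.8092803955078), 84.39105224609375)
lit 792 med [ 0.5658 -0.3711  0.1973] lo [ 0.5278 -0.4544  0.1252] hi [ 0.6004 -0.2956  0.2627]
 n [ 0.911 -0.413  0.011] rms 0.00220606988492025 mean [ 0.5652 -0.3732  0.1966]
 along [0.413 0.911 0.   ] [-0.2028 -0.0164] z [0.1208 0.2665]
top cam at [ 0.264 -0.015  1.301]
red 107 med [0.581  0.2644 0.193 ] lo [0.553  0.2564 0.189 ] hi [0.6097 0.2728 0.1974]
redtop 97 med [0.5836 0.2644 0.1932] lo [0.5537 0.2562 0.1909] hi [0.6098 0.2728 0.1975]
yellow 2110 med [0.614  0.0901 0.145 ] lo [ 0.5525 -0.0026  0.1402] hi [0.6699 0.1843 0.1494]
yellow rect ((613.2205200195312, 90.953369140625), (200.12799072265625, 120.98871612548828), 85.81646728515625)
bar 118 med [0.5747 0.0945 0.1846] lo [0.5679 0.0416 0.1785] hi [0.5815 0.1455 0.1891]
 bar rect ((575.4468994140625, 93.04527282714844), (110.06536102294922, 10.844919204711914), 85.91724395751953)
 top rect ((614.73828125, 90.70956420898438), (246.76483154296875, 206.05718994140625), 85.52839660644531)
lit 1130 med [ 0.5617 -0.3805  0.1987] lo [ 0.5256 -0.4625  0.1206] hi [ 0.5981 -0.2978  0.2628]
 n [-0.915  0.404 -0.   ] rms 0.0008015940719554169 mean [ 0.5616 -0.3803  0.1958]
 along [-0.404 -0.915  0.   ] [0.0266 0.2144] z [0.1158 0.2654]
```

```bash
python3 -c "
from h import *
print(arm.tip_reach,[a for a in dir(arm) if a[0]!='_'])"
```

```text
0.182 ['MotionError', 'state', 'tip_reach']
```

>>> carry_out --steps "1.3 -1 0 0 0 -0.17;2.6 -2 0 0 0 -0.34;3.9 -3 0 0 0 -0.51;5.2 -4 0 0 0 -0.68;6.4 -4.9 0 0 0 -0.85;7.6 -5.8 0 0 0 -1.02;8.8 -6.7 0 0 0 -1.19;10.15 -7.7 0 0 0 -1.346" --jaw -1 --squeeze 20

```text
t: 1.1
tcp_pos: [0.5769, 0.2695, 0.4041]
eef_rot: [-0.0, 0.735, 0.678, -0.0]
contact_force: [-0.5, 1.4, 0.4]
opening: 0.127
gripper_force: 0.0
```

>>> carry_out --steps "0 0 -0.3 0 0 0;0 0 -0.6 0 0 0;0 0 -0.9 0 0 0;0 0 -1.2 0 0 0;0 0 -1.5 0 0 0;0 0 -1.7 0 0 0;0 0 -1.8 0 0 0;0 0 -1.85 0 0 0"

```text
t: 2.1
tcp_pos: [0.5749, 0.2714, 0.3322]
eef_rot: [-0.0, 0.733, 0.68, 0.0]
contact_force: [-6.7, -1.1, 12.2]
opening: 0.004
gripper_force: 6.4
```

Run:
```python
from h import *
s=arm.state(); print(s['t'],s['tcp_pos'],s['contact_force'],s['opening'])
p,d,c=grab('scene'); cv2.imwrite('pics/s2.png',cv2.resize(p[170:330,180:380,::-1],(800,640))[:600])
```

```text
2.1 [0.57490198 0.27140881 0.33224979] [-6.72545698 -1.08567708 12.16917135] 0.004099539098134556
```

View pics/s2.png

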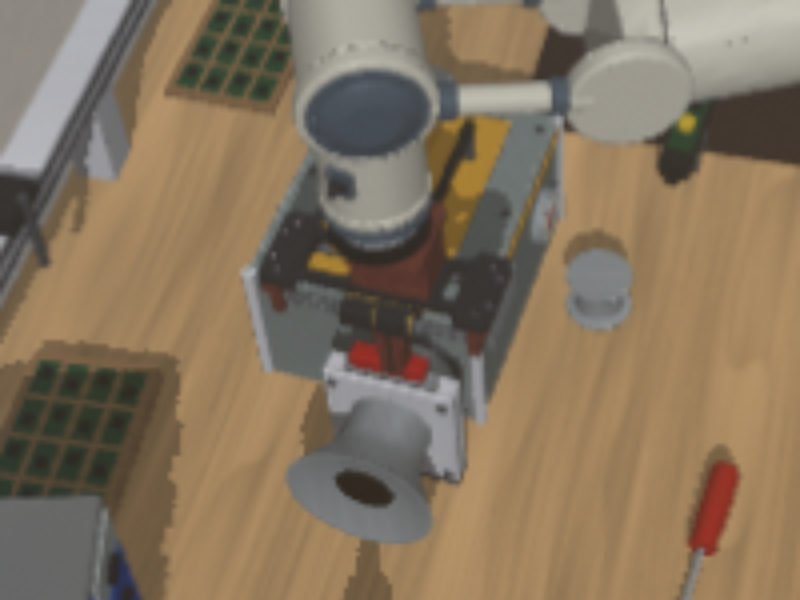

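The red bar sits on the gate frame at (388,362), and the tip height agrees with a shut gate. Next I'll move to the flap bar.

>>> carry_out --steps "0 0 -0.1 0 0 0;0 0 -0.1 0 0 0;0 0 0.8 0 0 0;0 0 1.7 0 0 0;0 -1.3 1.7 0 0 0;0 -2.6 1.7 0 0 0;0 -3.7 1.7 0 0 0;0 -4.45 1.7 0 0 0" --jaw 0

```text
t: 3.15
tcp_pos: [0.5756, 0.0911, 0.3984]
eef_rot: [0.0, 0.734, 0.68, 0.0]
contact_force: [-0.2, 0.0, 0.3]
opening: 0.5
gripper_force: 0.0
```

Run:
```python
from h import *
s=arm.state(); print(s['t'],s['tcp_pos'],s['eef_rot'],s['contact_force'],s['opening'],s['joints'])
p,d,c=grab('wrist'); cv2.imwrite('pics/w1.png',p[:,:,::-1])
```

```text
3.15 [0.57555629 0.09110278 0.39840858] [2.42195684e-04 7.33551418e-01 6.79633890e-01 1.84230815e-04] [-0.16767292  0.04343425  0.2972764 ] 0.4999333449226323 [ 9.86510531e-02  4.28256393e-02  1.29210801e+00 -1.68072166e-04
  1.80607275e+00  1.74881213e-01]
```

View pics/w1.png

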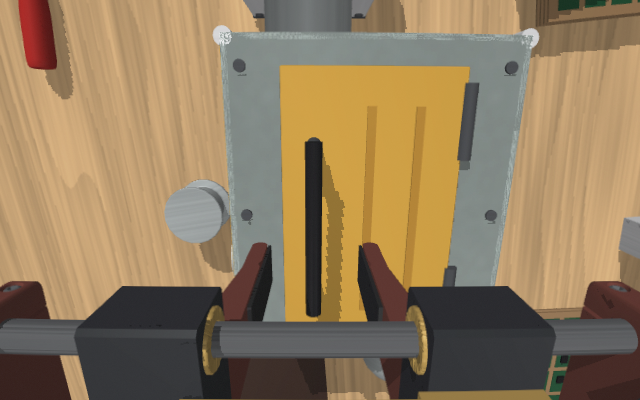

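The bar, at column 314, is centred between the fingers at columns 270 and 360. I'll lower and pinch it.

>>> carry_out --steps "0 0 -0.7 0 0 0;0 0 -1.35 0 0 0;0 0 -1.35 0 0 0"

```text
t: 3.58
tcp_pos: [0.5753, 0.0932, 0.3417]
eef_rot: [-0.001, 0.733, 0.68, -0.002]
contact_force: [0.2, 0.1, 0.3]
opening: 0.497
gripper_force: 0.0
```

>>> carry_out --steps "0 0 0 0 0 0;0 0 0 0 0 0;0 0 0 0 0 0;0 0 0 0 0 0" --jaw -1 --squeeze 12

```text
t: 4.08
tcp_pos: [0.5751, 0.0931, 0.3453]
eef_rot: [-0.0, 0.733, 0.68, -0.0]
contact_force: [-0.5, 0.4, 1.6]
opening: 0.107
gripper_force: 12.0
```

Run:
```python
from h import *
a0=np.pi-np.arctan2(38,100); r=np.hypot(100,38)
x0,z0=r*np.cos(a0),r*np.sin(a0)
for k in range(1,20):
    a=a0-1.87*k/19; dx=r*np.cos(a)-x0; dz=r*np.sin(a)-z0; t=np.deg2rad(-4.2)
    print(k,round(1.87*k/19,2),(np.array([dx*np.cos(t),dx*np.sin(t),dz])/40).round(2))
```

```text
1 0.1 [ 0.11 -0.01  0.24]
2 0.2 [ 0.23 -0.02  0.47]
3 0.3 [ 0.38 -0.03  0.69]
4 0.39 [ 0.55 -0.04  0.89]
5 0.49 [ 0.74 -0.05  1.07]
6 0.59 [ 0.95 -0.07  1.23]
7 0.69 [ 1.17 -0.09  1.37]
8 0.79 [ 1.41 -0.1   1.49]
9 0.89 [ 1.65 -0.12  1.59]
10 0.98 [ 1.9  -0.14  1.66]
11 1.08 [ 2.16 -0.16  1.7 ]
12 1.18 [ 2.42 -0.18  1.72]
13 1.28 [ 2.68 -0.2   1.72]
14 1.38 [ 2.95 -0.22  1.69]
15 1.48 [ 3.2  -0.24  1.63]
16 1.57 [ 3.45 -0.25  1.55]
17 1.67 [ 3.69 -0.27  1.44]
18 1.77 [ 3.92 -0.29  1.31]
19 1.87 [ 4.13 -0.3   1.16]
```

>>> carry_out --steps "0.11 -0.01 0.24 0 0 0;0.23 -0.02 0.47 0 0 0;0.38 -0.03 0.69 0 0 0;0.55 -0.04 0.89 0 0 0;0.74 -0.05 1.07 0 0 0;0.95 -0.07 1.23 0 0 0;1.17 -0.09 1.37 0 0 0;1.41 -0.10 1.49 0 0 0"

```text
t: 5.08
tcp_pos: [0.6313, 0.0888, 0.4067]
eef_rot: [0.0, 0.733, 0.68, 0.0]
contact_force: [-3.9, -1.7, 4.6]
opening: 0.11
gripper_force: 12.0
```

>>> carry_out --steps "0.24 -0.02 0.1 0 0 0;0.49 -0.04 0.17 0 0 0;0.75 -0.06 0.21 0 0 0;1.01 -0.08 0.23 0 0 0;1.27 -0.1 0.23 0 0 0;1.54 -0.12 0.2 0 0 0;1.79 -0.14 0.14 0 0 0;2.04 -0.15 0.06 0 0 0"

```text
t: 6.08
tcp_pos: [0.7143, 0.0826, 0.406]
eef_rot: [0.0, 0.733, 0.68, -0.0]
contact_force: [-2.3, -4.5, 0.7]
opening: 0.111
gripper_force: 12.0
```

>>> carry_out --steps "0.24 -0.02 -0.11 0 0 0;0.45 -0.04 -0.22 0 0 0;0.58 -0.05 -0.31 0 0 0;0.58 -0.05 -0.31 0 0 0"

```text
t: 6.58
tcp_pos: [0.7371, 0.081, 0.3936]
eef_rot: [-0.0, 0.733, 0.68, -0.0]
contact_force: [1.2, -2.9, -0.9]
opening: 0.11
gripper_force: 12.0
```

>>> carry_out --steps "0.58 -0.05 -0.31 0 0 0;0.58 -0.05 -0.31 0 0 0" --jaw -0.6

```text
t: 6.82
tcp_pos: [0.7573, 0.08, 0.3852]
eef_rot: [-0.003, 0.732, 0.681, -0.002]
contact_force: [-24.8, -0.4, 11.7]
opening: 0.5
gripper_force: 12.0
```

That row repeated the shift by mistake, since shifts count from the new pose. I'll back off straight away.

>>> carry_out --steps "-0.3 0.02 0.15 0 0 0;-0.58 0.05 0.31 0 0 0;-0.58 0.05 0.31 0 0 0"

```text
t: 7.2
tcp_pos: [0.7359, 0.0815, 0.3962]
eef_rot: [0.001, 0.733, 0.68, 0.001]
contact_force: [-0.4, 0.5, -0.6]
opening: 0.202
gripper_force: 0.0
```

Run:
```python
from h import *
s=arm.state(); print(s['t'],s['tcp_pos'],s['eef_rot'],s['contact_force'],s['opening'])
p,d,c=grab('scene'); cv2.imwrite('pics/s3.png',cv2.resize(p[150:300,200:400,::-1],(800,600)))
```

```text
7.2 [0.73591559 0.08153894 0.39617581] [6.44075818e-04 7.32829062e-01 6.80411432e-01 1.19752097e-03] [-0.3559329   0.47543638 -0.62739983] 0.2016142951935629
```

View pics/s3.png

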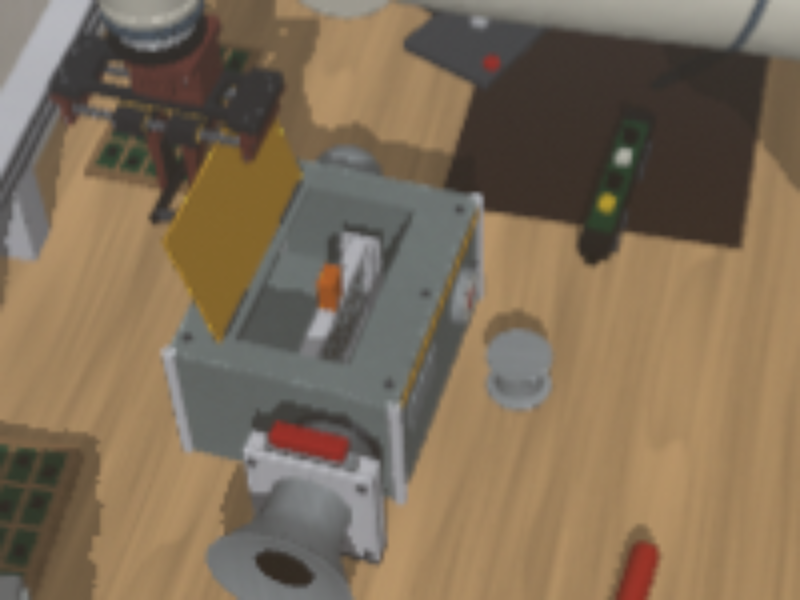

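The gate is shut (red bar at (310,440)), the flap is open, and the orange grip is at (330,285). I'll raise the arm clear and measure the grip.

>>> carry_out --steps "0 0 0.9 0 0 0;0 0 1.8 0 0 0;0 0 2.3 0 0 0;-0.9 0 2.3 0 0 0.18;-1.8 0 2.3 0 0 0.36;-2.5 0.1 2.3 0 0 0.54;-3 0.2 2.3 0 0 0.72;-3.1 0.25 2.3 0 0 0.9"

```text
t: 8.25
tcp_pos: [0.6117, 0.0912, 0.4869]
eef_rot: [0.0, 0.361, 0.932, 0.0]
contact_force: [-0.4, -0.3, -0.3]
opening: 0.199
gripper_force: 0.0
```

Run:
```python
from h import *
s=arm.state(); print(s['t'],s['tcp_pos'],s['eef_rot'])
for n in('scene','wrist'):
    if n=='wrist': p,d,c=grab(n)
    else: p,d,c=load(n)
    W=cloud(d,c); hsv=cv2.cvtColor(p,cv2.COLOR_RGB2HSV); H,S,V=[hsv[...,i].astype(int) for i in range(3)]
    x,y=W[...,0]-.6147,W[...,1]-.0905
    near=(abs(x)<.05)&(abs(y)<.05)&(W[...,2]>.09)&(W[...,2]<.15)
    m=near&(H<18)&(H>3)&(S>170)&(V>90); g=W[m]
    if len(g): print(n,len(g),np.median(g,0).round(4),np.percentile(g,[3,97],axis=0).round(4)); t=g[g[:,2]>.131]; print(' top',len(t),np.median(t,0), cv2.minAreaRect((t[:,:2]*1000).astype(np.float32)) if len(t)>3 else '')
    q=(abs(x)<.06)&(abs(y)<.1)&(abs(W[...,2]-.1)<.006)&~m; e=W[q]; print(' edge',len(e),np.median(e,0).round(4),cv2.minAreaRect((e[:,:2]*1000).astype(np.float32)) if len(e)>3 else '')
    y_=(H>15)&(H<32)&(S>140)&(W[...,2]>.15)&(abs(y)<.15)&(x>0)&(x<.15); f=W[y_]; print(' flap',len(f), np.percentile(f,[2,98],axis=0).round(3) if len(f) else '')
cv2.imwrite('pics/w2.png',p[:,:,::-1])
```

```text
8.25 [0.61169084 0.0912209  0.48691469] [4.29755190e-04 3.61359128e-01 9.32426543e-01 3.70904851e-04]
scene 43 [0.6151 0.0992 0.1316] [[0.6087 0.0863 0.1061]
 [0.6222 0.1047 0.1397]]
 top 23 [0.61577387 0.09474074 0.13766597] ((614.987060546875, 94.96465301513672), (21.2370548248291, 13.16901969909668), 79.70500183105469)
 edge 132 [0.6142 0.0643 0.1015] ((611.5457153320312, 79.70126342773438), (141.950927734375, 34.93690490722656), 89.50576782226562)
 flap 927 [[ 0.673 -0.004  0.153]
 [ 0.714  0.184  0.261]]
wrist 486 [0.6129 0.0917 0.1354] [[0.6065 0.08   0.1101]
 [0.6217 0.102  0.137 ]]
 top 378 [0.61425922 0.09076341 0.1357311 ] ((614.7117919921875, 90.42707061767578), (23.471843719482422, 15.524442672729492), 84.99620819091797)
 edge 2268 [0.6145 0.1069 0.0995] ((614.9904174804688, 90.80438232421875), (164.66477966308594, 35.77212142944336), 85.45687103271484)
 flap 15035 [[ 0.674 -0.007  0.153]
 [ 0.713  0.182  0.259]]
```

View pics/w2.png

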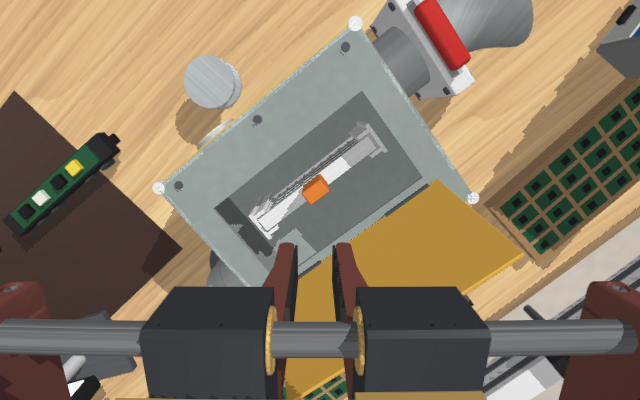

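The orange grip at (315,190) measures (0.6147, 0.0904) with its top at 0.136 m, as expected. The flap is at its stop. I'll align the gripper and go down.

>>> carry_out --steps "0.07 -0.02 0 0 0 0.17;0.07 -0.02 0 0 0 0.34;0.07 -0.02 0 0 0 0.5;0.07 -0.02 0 0 0 0.66;0.07 -0.02 -1 0 0 0.66;0.07 -0.02 -2.2 0 0 0.66;0.07 -0.02 -3.3 0 0 0.66;0.07 -0.02 -3.3 0 0 0.66" --jaw 0.25

```text
t: 9.3
tcp_pos: [0.6152, 0.0901, 0.3489]
eef_rot: [-0.005, 0.044, 0.999, -0.001]
contact_force: [0.1, 0.1, 0.2]
opening: 0.627
gripper_force: 0.0
```

>>> carry_out --steps "0 0 -0.6 0 0 0;0 0 -1.2 0 0 0;0 0 -1.6 0 0 0;0 0 -1.75 0 0 0;0 0 -1.75 0 0 0;0 0 -1.75 0 0 0"

```text
t: 10.05
tcp_pos: [0.6157, 0.0902, 0.2856]
eef_rot: [0.001, 0.043, 0.999, 0.0]
contact_force: [-0.2, 0.3, -0.3]
opening: 0.63
gripper_force: 0.0
```

>>> carry_out --steps "0 0 0 0 0 0;0 0 0 0 0 0;0 0 0 0 0 0;0 0 0 0 0 0;0 0 0 0 0 0" --jaw -1 --squeeze 35

```text
t: 10.68
tcp_pos: [0.6155, 0.09, 0.2842]
eef_rot: [-0.0, 0.043, 0.999, -0.0]
contact_force: [0.1, -0.6, -0.1]
opening: 0.269
gripper_force: 35.0
```

The opening reads 23.7 mm, which matches the grip. I'll lift straight up.

>>> carry_out --steps "0 0 0.3 0 0 0;0 0 0.8 0 0 0;0 0 1.4 0 0 0;0 0 2 0 0 0;0 0 2.6 0 0 0;0 0 3.2 0 0 0;0 0 3.8 0 0 0;0 0 4.4 0 0 0"

```text
t: 11.68
tcp_pos: [0.6151, 0.0902, 0.4628]
eef_rot: [0.001, 0.043, 0.999, 0.0]
contact_force: [-0.2, -0.9, -2.9]
opening: 0.268
gripper_force: 35.0
```

>>> carry_out --steps "0 0 0.4 0 0 0;0 0 0.6 0 0 0;0 0 0.6 0 0 0"

```text
t: 12.05
tcp_pos: [0.6153, 0.0902, 0.4854]
eef_rot: [0.001, 0.043, 0.999, 0.0]
contact_force: [-0.0, -0.5, -2.2]
opening: 0.269
gripper_force: 35.0
```

Run:
```python
from h import *
s=arm.state(); print(s['t'],s['tcp_pos'],s['eef_rot'],s['contact_force'],s['opening'])
p,d,c=grab('scene'); cv2.imwrite('pics/s4.png',cv2.resize(p[50:350,160:560,::-1],(800,600)))
```

```text
12.05 [0.61531207 0.09020388 0.48540349] [8.70290568e-04 4.28543397e-02 9.99080943e-01 1.33827097e-04] [-0.04847434 -0.48032914 -2.19893014] 0.2686466143848738
```

View pics/s4.png

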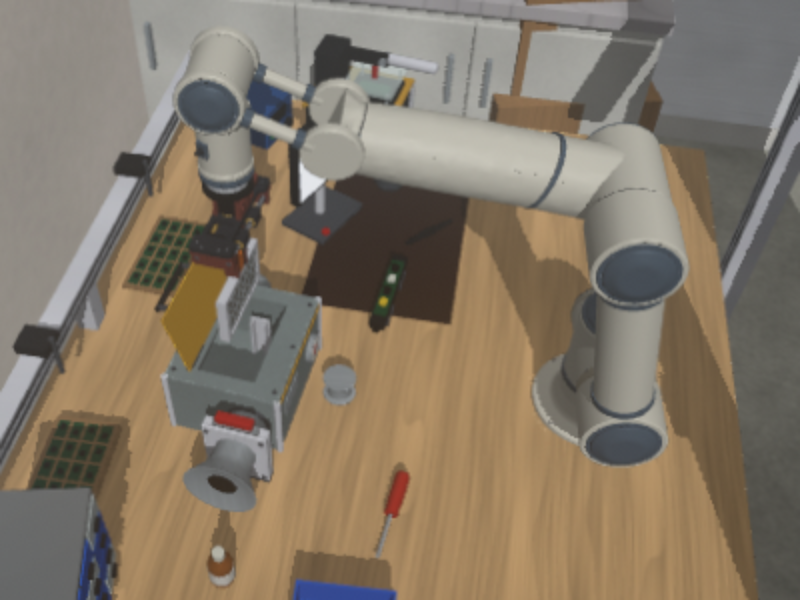

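The filter is held clear and upright at (240,290). I'll move it round to the lamp, towards the robot first.

>>> carry_out --steps "-0.6 0 0 0 0 0;-1.4 -0.3 0 0 0 0;-2.2 -0.9 0 0 0 -0.05;-2.9 -1.8 0 0 0 -0.1;-3.4 -2.9 0 0 0 -0.15;-3.6 -4 0 0 0 -0.2;-3.6 -5.1 0 0 0 -0.25;-3.6 -6.2 0 0 0 -0.3"

```text
t: 13.1
tcp_pos: [0.471, -0.1591, 0.4835]
eef_rot: [-0.0, 0.192, 0.981, 0.0]
contact_force: [0.8, 1.0, -1.7]
opening: 0.272
gripper_force: 35.0
```

>>> carry_out --steps "0 -1 0 0 0 -0.04;0 -1.9 -0.2 0 0 -0.04;0 -2.8 -0.5 0 0 -0.04;0 -3.5 -0.9 0 0 -0.04;0 -4.1 -1.3 0 0 -0.04;0 -4.4 -1.6 0 0 -0.04;0 -4.45 -1.66 0 0 -0.04;0 -4.45 -1.66 0 0 -0.04"

```text
t: 14.1
tcp_pos: [0.4716, -0.3353, 0.4182]
eef_rot: [0.0, 0.211, 0.977, 0.0]
contact_force: [-0.4, 0.3, -1.6]
opening: 0.27
gripper_force: 35.0
```

Run:
```python
from h import *
s=arm.state(); print(s['t'],s['tcp_pos'],s['eef_rot'],s['contact_force'],s['opening'],s['gripper_force'])
p,d,c=grab('scene'); cv2.imwrite('pics/s5.png',cv2.resize(p[60:300,200:520,::-1],(800,600)))
```

```text
14.1 [ 0.47161274 -0.33527409  0.4181909 ] [1.68041263e-04 2.10999471e-01 9.77486156e-01 9.42294366e-05] [-0.40597453  0.30423658 -1.61651303] 0.2702922918189067 34.99857187271118
```

View pics/s5.png

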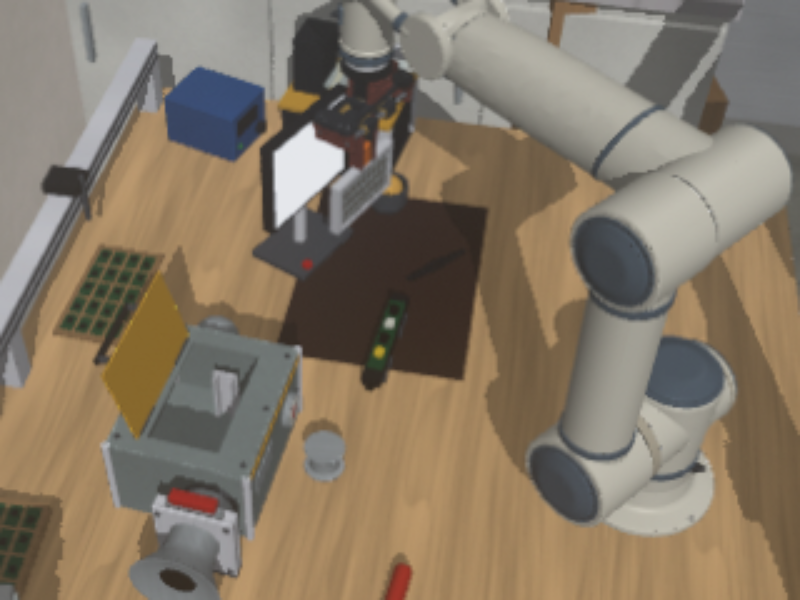

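The plate at (362,190) is upright, parallel to the lit panel at (308,165), and clear of it. The gate is shut and the flap is open. I'll let it settle, then hand in.

>>> carry_out --steps "0 0 0 0 0 0;0 0 0 0 0 0;0 0 0 0 0 0;0 0 0 0 0 0"

```text
t: 14.65
tcp_pos: [0.4715, -0.3357, 0.4179]
eef_rot: [0.0, 0.211, 0.977, -0.0]
contact_force: [0.1, -0.0, -2.9]
opening: 0.27
gripper_force: 35.0
```

```bash
python3 -c "
from station import ticket
print(ticket.close_job())"
```

```text
the job is handed in; nothing more can be done
None
```

I handed the job in at about 14.7 s with the gate shut, the flap open and the filter plate held upright about 10 cm in front of the lamp; no verdict came back, and one mistaken move at the flap briefly pushed the flap bar with about 27 N.

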